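# Latch the white casting mould shut

## Task

Close the white plaster mould with the draw latch on its top: first swing the steel strap down so that its end bar drops behind the keeper, then throw the orange lever back past centre until it lies fully down and the two halves are pulled together. Leave the latch of the terracotta mould as it is.

Things in the scene. Friction and masses are not known exactly. Their poses are not given: they have to be found in the camera images.
- white_pivot (a point): Pivot of the orange lever on the white mould, 12 mm above the mould's flat top, 79 mm above the table. x points level towards the keeper, y along the pivot, z up. The mould is two white blocks 90 mm wide, 55 mm high on a plywood board with low rails: a fixed one (x -95 to +35 mm) with the latch and, 3 to 7 mm beyond it, a loose one 100 mm long, 0.5 kg, that slides when pulled.
- white_bar (a point): Centre of the 5 mm cross bar (along y) at the end of the white mould's steel strap, 90 mm from its pin on the lever. Strap: 40 mm wide, plate 28 to 62 mm from the pin, then a 24 mm wide window. x points along it away from the pin. It starts sloping up at 48 to 58 degrees towards the keeper, held by friction; pressed lightly on its plate it falls by itself below 35 degrees, onto the loose block.
- white_keeper (a point): Foot of the keeper's far (hooking) face, on the loose white block's flat top. The keeper is a dark steel plate 14 mm wide, 4 mm thick, 14 mm high, leaning 15 degrees away from the lever; it comes up through the strap's window and the cross bar hooks behind its far side. Axes nearly those of white_pivot; with the mould shut it lies 69 mm from that in x.
- white_lever (a joint): Angle of the white mould's orange lever (18 mm wide, 6 mm thick, 66 mm long from pivot; strap pin 22 mm from pivot). 0 = flat, pointing away from the keeper, shut; pi/2 = upright; starts at 1.8 to 1.93, leaning to the keeper, stop at 2.0. Stays by friction. Pushed near its end from the keeper side it swings over and down with under 6 N, passes centre near 0.25 and is then drawn to 0.
- clay_bar (a point): Centre of the cross bar of the identical strap on the identical latch of the terracotta (red-brown) mould, standing up in the same way; this latch is to be left as it is. The two moulds stand side by side, either one on the left.
Things that resemble listed ones, but are neither listed nor needed, are in the scene too. What is shaped like the part that bears white_keeper but purple is not meant.

How it is judged:
By the outcome, as a careful person would: the job done as asked, in the order asked, and still so for the second after the job is handed in, with the robot touching nothing.
It also fails if it takes over 35 s, if anything falls off the work surface, if the arm or the gripper's body presses on something with over 40 N, if the wrist force passes 120 N, or if a joint passes its speed limit or range.

## Robot

A 6-joint arm with a two-finger parallel gripper is mounted at the origin on the work surface. World frame = base frame: x ahead of the robot, y to its left, z up, the work surface at z = 0. Lengths are in m, angles in rad, forces in N, time in s.
With the tool pointing down it reaches from about 0.425 to 0.95 m from the base axis. Payload 3.5 kg.
Tool frame: the origin (TCP) lies midway between the tips of the shut fingers; the grasp point (between the pads) lies 19 mm behind it; z points along the fingers, y is the line along which they close (so a half turn about z gives the same grasp; the last joint's range is limited). The gripper opens to 85 mm and grips with 20 to 120 N. Pads are 22 mm wide; open, the fingers measure 114 mm over their backs; the gripper's body (76 mm by 85 mm) begins 54 mm behind the grasp point. The pads swing forward as they close: fully open they stand 13 mm farther back than shut.
Start: joints at [-1.494, 0.286, 1.577, -0, 1.279, -0.15], TCP at [0.152, -0.658, 0.192] pointing down, gripper open.
Joint ranges: [-2.77, 2.77], [-0.9, 2.22], [0.21, 2.48], [-1.53, 4.67], [0.24, 2.81], [-2.84, 2.84]. Speed limits (rad/s): [2.79, 2.79, 3.14, 3.14, 3.14, 3.14].

## Interface

Orientations are given as a unit quaternion [x, y, z, w].
In Python, from plant import ctrl gives the robot as it stands. The module is installed in compiled form; this text tells all that it offers.
- The arm moves only by the shell command python3 -m inch 'ROWS' [FORCE]. ROWS is JSON, a list of rows, each a list of 5 numbers: the closure, from 0 (fully open) to 1 (shut), then the shift along the tool's x, y, z in m, then the turn about the tool's z in degrees. A call has 1 to 5 rows; each row is the pose to reach, as a shift and turn from the pose commanded when the call began, along the tool's axes at that moment; what a row does not reach only later rows make up. A row lasts 1/12 s, in which the tool goes at most 41.7 mm and 7.16 degrees, less where a joint would pass 70% of its speed; a pose out of reach is approached as far as the arm can. A call with a gripper value outside its range is refused whole. The fingers move at their own pace and stop on an object; FORCE is the grip in N (left out, the last holds). Time passes only in rows, so rows that repeat a pose let the fingers close. It gives the time, the measured TCP pose, the force, the opening and the grip force at its end, in the units of the state.
- ctrl.get_state(): the state, without advancing time (a new reading comes with each control period).
- ctrl.read_camera(name): name is "side" or "top"; returns a dict with "pixels" (480x640x3 uint8, red, green, blue), "depth" (480x640 float32, m along the optical axis (not along the pixel's ray), 0 where there is no reading), "fx", "fy", "cx", "cy" (pixels), "xyz" and "rotation" of the camera in the world. Camera axes: x right, y down, z forward; pixel columns grow to the right and rows downward; lengths in m; the calibration is good to about 2 mm. A picture is of the moment at which its call begins.
- ctrl.sign_off(): hands the job in; it is judged then, once.
Trained networks look in a picture, given as the dict that the camera call returned (one of the last four; its "shot" number tells which), for a name from the list of things; names that differ only in an ending like _2 or _b are one class to them, and where a whole thing is asked for, a point or a joint stands for the part that bears it (a point fixed in the world has none). Each returns a list of dicts, best first, with "score" (0 to 1); they miss things now and then, are a little off and sometimes report something else, mostly with a low value. They report only what shows in the picture. A call takes as long as a camera call. They do not tell look-alikes from the thing itself.
- ctrl.spot_in(query, picture): "at" ([column, row] in pixels, amid what is visible of it).
- ctrl.tip_of(query, picture): "at" ([column, row] in pixels: a listed point, or the origin of a listed thing).
The state is a dict: "time": time; "qpos": joint angles; "dq": joint speeds; "joint_efforts": joint torques, N m; "eef_pos": TCP position; "tcp_rot": TCP orientation; "contact_force": force on the tool from outside, world axes, zero at the start; "wrist_torque": the same for the moment, N m; "opening": opening from 0.0 (shut) to 1.0 (fully open); "finger_force": force on a finger pad.
Only numpy, scipy, OpenCV 4.12 (cv2) and the standard library are available. Lean on these libraries where they do the work, as an engineer would, in place of code of your own. Each camera call takes 0.05 s, during which the arm holds its last target. There are 200 camera calls.

## Working session

There is one attempt and no reset: what is moved stays moved. The work goes in short steps, Python scripts to look and compute and a shell command to move; the robot and the scene stay as the last step left them, time stands still between calls to the robot, and variables do not carry over. Pictures are saved under pics/ and viewed, at most 10 in all, crops included, and the job is handed in when it is done.

```bash
mkdir -p pics; cat > h.py <<'E'
import numpy as np, cv2
from plant import ctrl
from scipy.spatial.transform import Rotation as R
def rot(c):
    r=np.array(c["rotation"],float)
    return r if r.shape==(3,3) else R.from_quat(r).as_matrix()
def world(c,uv,d=None,z=None):
    u,v=uv; ray=np.array([(u-c["cx"])/c["fx"],(v-c["cy"])/c["fy"],1.])
    o=np.array(c["xyz"]); w=rot(c)@ray
    if z is not None: return o+w*(z-o[2])/w[2]
    if d is None:
        p=c["depth"][int(round(v))-1:int(round(v))+2,int(round(u))-1:int(round(u))+2]; p=p[p>0]; d=np.median(p) if len(p) else np.nan
    return o+w*d
def proj(c,p):
    q=rot(c).T@(np.array(p)-c["xyz"]); return [c["fx"]*q[0]/q[2]+c["cx"],c["fy"]*q[1]/q[2]+c["cy"]]
def tri(c1,a,c2,b):
    A=[];B=[]
    for c,(u,v) in ((c1,a),(c2,b)):
        w=rot(c)@np.array([(u-c["cx"])/c["fx"],(v-c["cy"])/c["fy"],1.]); w/=np.linalg.norm(w)
        P=np.eye(3)-np.outer(w,w); A.append(P);B.append(P@c["xyz"])
    return np.linalg.lstsq(np.vstack(A),np.hstack(B),rcond=None)[0]
E
python3 - <<'E'
from h import *
np.set_printoptions(precision=3,suppress=True)
for n in("top","side"):
    c=ctrl.read_camera(n); cv2.imwrite(f"pics/{n}0.png",c["pixels"][...,::-1])
    print(n,c["xyz"],rot(c)[:,2],c["fx"])
    for q in("white_pivot","white_bar","white_keeper","white_lever","clay_bar"):
        for d in ctrl.tip_of(q,c)[:3]: print(q,np.round(d["at"],1),round(d["score"],2),world(c,d["at"]))
s=ctrl.get_state();print(s["eef_pos"],s["tcp_rot"],s["time"])
E
```

```text
top [ 0.373 -0.064  0.957] [ 0.105 -0.029 -0.994] 458.90426308707555
white_pivot [368.3 203.1] 0.59 [ 0.511 -0.202  0.091]
white_bar [158.3 153.2] 0.6 [0.616 0.207 0.066]
white_bar [363.7 165. ] 0.58 [ 0.59  -0.198  0.07 ]
white_keeper [359.7 168.9] 0.84 [ 0.583 -0.19   0.068]
white_keeper [151.6 325.5] 0.73 [0.281 0.215 0.056]
white_keeper [455.6 328.7] 0.58 [ 0.268 -0.373  0.054]Traceback (most recent call last):
  File "<stdin>", line 7, in <module>
ValueError: it knows: clay_bar, white_bar, white_keeper, white_pivot
```

View pics/top0.png

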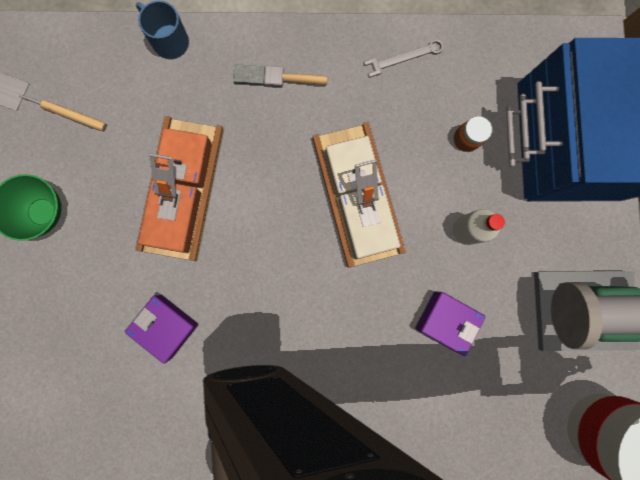

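The top view shows the terracotta mould at (180,190) and the white one at (363,195), its keeper end towards the top of the picture (+x). The purple look-alikes of the keeper block are at (160,328) and (452,322), so neither of them is meant.

```bash
python3 - <<'E'
from h import *
np.set_printoptions(precision=4,suppress=True)
C={n:ctrl.read_camera(n) for n in("top","side")}
for n,c in C.items():
    print(n,c["xyz"],rot(c)[:,2],c["fx"])
    for q in("white_pivot","white_bar","white_keeper","clay_bar"):
        for d in ctrl.tip_of(q,c)[:3]: print(q,np.round(d["at"],1),round(d["score"],2),world(c,d["at"]))
np.save("c0.npy",C,allow_pickle=True)
cv2.imwrite("pics/side0.png",C["side"]["pixels"][...,::-1])
cv2.imwrite("pics/topc.png",cv2.resize(C["top"]["pixels"][115:275,305:415,::-1],None,fx=3.7,fy=3.7,interpolation=cv2.INTER_CUBIC))
s=ctrl.get_state();print(s["eef_pos"],R.from_quat(s["tcp_rot"]).as_matrix(),s["time"])
E
```

```text
top [ 0.373  -0.0638  0.9571] [ 0.105  -0.0292 -0.994 ] 458.90426308707555
white_pivot [367.3 202.6] 0.66 [ 0.512  -0.2001  0.0885]
white_bar [366.2 166.7] 0.94 [ 0.5872 -0.2027  0.0686]
white_keeper [460.7 325.7] 0.94 [ 0.2738 -0.3823  0.0569]
white_keeper [149.2 324.5] 0.91 [0.284  0.2166 0.0635]
white_keeper [357.3 170.1] 0.85 [ 0.5581 -0.1718  0.164 ]
clay_bar [159.2 155.2] 0.67 [0.5834 0.1733 0.172 ]
side [0.3432 0.5344 0.4998] [ 0.1185 -0.8151 -0.5671] 433.6949341963868
white_pivot [282.2 198.6] 0.57 [ 0.5069 -0.1846  0.0831]
white_bar [245.8 156.5] 0.84 [ 0.5691 -0.1808  0.1703]
white_bar [157.  280.9] 0.36 [0.5814 0.1745 0.1717]
white_keeper [404.5 401.4] 0.76 [0.2864 0.2202 0.0567]
white_keeper [245.7 204.5] 0.71 [ 0.578  -0.1733  0.0721]
white_keeper [399.3 170.6] 0.67 [ 0.2747 -0.3826  0.0577]
clay_bar [156.7 279.2] 0.68 [0.5821 0.1729 0.1729]
[ 0.1518 -0.6577  0.192 ] [[ 0.9744  0.2248  0.    ]
 [ 0.2248 -0.9744 -0.    ]
 [ 0.      0.     -1.    ]] 0.7
```

View pics/topc.png

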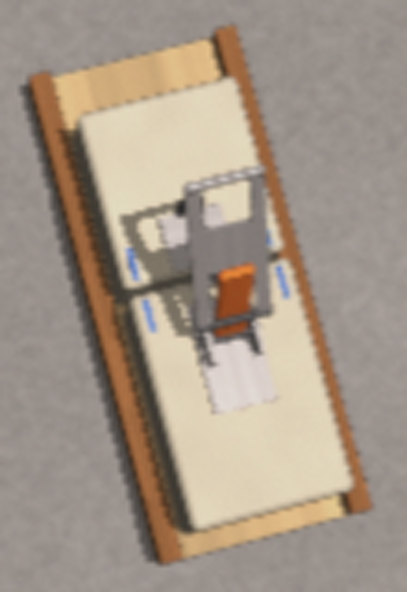

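View pics/side0.png

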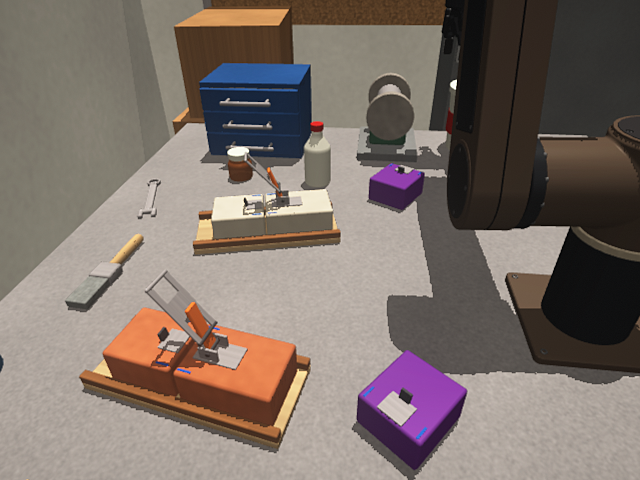

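The white mould is confirmed in the side view at (270,210), with its strap up at (250,158) and its keeper at (245,204). The crop shows the strap, the orange lever and the keeper on the white blocks. Next I'll fit the mould axis.

```bash
python3 - <<'E'
from h import *
np.set_printoptions(precision=4,suppress=True)
C=np.load("c0.npy",allow_pickle=True).item(); t,s=C["top"],C["side"]
f=lambda x,y:(305+x/3.7-.36,115+y/3.7-.36)
g=lambda a,z:world(t,f(*a),z=z)
# rails / block edges
for a,b,z in(((32,78),(160,562),.02),((240,28),(368,508),.02),((85,125),(190,525),.067),((236,82),(350,480),.067)):
    p,q=g(a,z),g(b,z); d=p-q; print(p,q,np.degrees(np.arctan2(d[1],d[0])))
# mask of blocks' top from both depth images
for n,c in C.items():
    P=np.array([[world(c,(u,v),d=c["depth"][v,u]) for u in range(180,420)] for v in range(110,280)]).reshape(-1,3)
    m=(abs(P[:,2]-.067)<.004)&(P[:,0]>.38)&(P[:,0]<.72)&(P[:,1]<-.08)&(P[:,1]>-.3)
    r=cv2.minAreaRect((P[m,:2]*1000).astype(np.float32)); print(n,m.sum(),np.median(P[m,2]),r)
    print(cv2.boxPoints(r))
print("bar",tri(t,(366.2,166.7),s,(245.8,156.5)),"piv",tri(t,(367.3,202.6),s,(282.2,198.6)),world(t,(367.3,202.6),z=.079),world(s,(282.2,198.6),z=.079))
print("keep",tri(t,(357.3,170.1),s,(245.7,204.5)),world(t,(357.3,170.1),z=.067),world(s,(245.7,204.5),z=.067))
E
```

```text
[ 0.6654 -0.1002  0.02  ] [ 0.3912 -0.1682  0.02  ] 13.91543793926396
[ 0.6948 -0.2194  0.02  ] [ 0.4201 -0.2845  0.02  ] 13.339534168566615
[ 0.6248 -0.1267  0.067 ] [ 0.4095 -0.1791  0.067 ] 13.685416781652474
[ 0.6485 -0.2087  0.067 ] [ 0.4326 -0.2643  0.067 ] 14.440476457123076
top 4258 0.06741150849464261 ((529.1912231445312, -193.90325927734375), (233.1920623779297, 91.11767578125), 14.68154525756836)
[[ 404.8554 -179.3828]
 [ 427.9488 -267.5254]
 [ 653.527  -208.4237]
 [ 630.4336 -120.2811]]
side 2567 0.0673561846651165 ((530.6326904296875, -192.38792419433594), (233.25274658203125, 92.12158966064453), 14.894166946411133)
[[ 406.0855 -177.8517]
 [ 429.7639 -266.8782]
 [ 655.1799 -206.9242]
 [ 631.5015 -117.8977]]
bar [ 0.5671 -0.1866  0.1672] piv [ 0.5128 -0.2029  0.0726] [ 0.5135 -0.2016  0.079 ] [ 0.5085 -0.1916  0.079 ]
keep [ 0.5816 -0.1853  0.0649] [ 0.5807 -0.1851  0.067 ] [ 0.5808 -0.1818  0.067 ]
```

```bash
cat >> h.py <<'E'
PIV=np.array([.5097,-.2005,.079]); YAW=np.radians(14.2)
Rm=R.from_euler("z",YAW).as_matrix()
def shift(l):  # mould-local point (rel. pivot, m) -> shift in tool axes, mm
    s=ctrl.get_state(); Rt=R.from_quat(s["tcp_rot"]).as_matrix()
    return 1000*Rt.T@(PIV+Rm@np.array(l)-s["eef_pos"])
def where():
    s=ctrl.get_state(); return s["time"],1000*Rm.T@(np.array(s["eef_pos"])-PIV),s["contact_force"],s["opening"]
E
python3 - <<'E'
from h import *
np.set_printoptions(precision=4,suppress=True)
t=np.load("c0.npy",allow_pickle=True).item()["top"]
d=t["depth"]
for n,u,v in(("bottle cap",496,222),("jar",478,130)): print(n,world(t,(u,v)))
print(shift([.046,0,.105]),where())
E
python3 -m inch '[[1,0,0,-0.04,-1.2],[1,0,0,-0.08,-1.2]]'
```

```text
bottle cap [ 0.4658 -0.4207  0.1513]
jar [ 0.6617 -0.4299  0.0698]
[ 497.5097 -365.982     7.9743] (0.7, array([-459.1022, -355.43  ,  112.9779]), array([0.3643, 0.2423, 0.2588]), 1.0031662406348194)
time: 0.87
eef_pos: [0.1516, -0.6555, 0.2682]
tcp_rot: [0.992, 0.124, 0.0, -0.005]
contact_force: [-0.1, -0.6, 0.8]
opening: 0.749
finger_force: 0.0
```

```bash
python3 -m inch '[[1,0.03,-0.023,0,0],[1,0.06,-0.046,0,0],[1,0.09,-0.069,0,0],[1,0.12,-0.092,0,0],[1,0.15,-0.115,0,0]]'
python3 -m inch '[[1,0.03,-0.023,0,0],[1,0.06,-0.046,0,0],[1,0.09,-0.069,0,0],[1,0.12,-0.092,0,0],[1,0.15,-0.115,0,0]]'
python3 -m inch '[[1,0.03,-0.023,0,0],[1,0.06,-0.046,0,0],[1,0.09,-0.069,0,0],[1,0.12,-0.092,0,0],[1,0.12,-0.092,0,0]]'
python3 - <<'E'
from h import *
print(shift([.046,0,.105]),where())
E
```

```text
time: 1.28
eef_pos: [0.2698, -0.508, 0.2721]
tcp_rot: [0.992, 0.123, 0.0, 0.0]
contact_force: [0.5, -0.9, 0.3]
opening: 0.012
finger_force: 0.0
time: 1.7
eef_pos: [0.3871, -0.3595, 0.2723]
tcp_rot: [0.992, 0.123, 0.0, 0.0]
contact_force: [0.9, -0.9, -0.2]
opening: 0.001
finger_force: 0.0
time: 2.12
eef_pos: [0.4829, -0.2376, 0.2723]
tcp_rot: [0.992, 0.127, 0.001, -0.001]
contact_force: [-0.6, -0.1, -0.1]
opening: -0.003
finger_force: 0.0
[ 81.02810399 -28.76996672  88.51497283] (2.1167, array([-35.06960181, -29.4119694 , 193.26562613]), array([-0.59372397, -0.0911308 , -0.0914859 ]), -0.0033649190885935687)
```

```bash
python3 -m inch '[[1,0.03,-0.011,0,0],[1,0.06,-0.022,0.01,0],[1,0.081,-0.029,0.03,0],[1,0.081,-0.029,0.06,0],[1,0.081,-0.029,0.06,0]]'
python3 - <<'E'
from h import *
np.set_printoptions(precision=4,suppress=True)
print(shift([.046,0,.1]),where())
C={n:ctrl.read_camera(n) for n in("top","side")}
s=C["side"]
a=cv2.resize(s["pixels"][110:260,180:350,::-1],None,fx=3.5,fy=3.5,interpolation=cv2.INTER_CUBIC)
cv2.imwrite("pics/side1.png",a)
for q in("white_pivot","white_bar"):
  for n,c in C.items(): print(q,n,[(np.round(d["at"],1),round(d["score"],2)) for d in ctrl.tip_of(q,c)[:2]])
E
```

```text
time: 2.53
eef_pos: [0.5487, -0.1925, 0.2053]
tcp_rot: [0.992, 0.124, -0.005, -0.003]
contact_force: [-0.9, -0.1, -0.7]
opening: -0.0
finger_force: 0.0
[ 6.4062 -1.6056 26.2288] (2.5333, array([ 39.82  ,  -1.8144, 126.2694]), array([-0.8723, -0.1005, -0.6676]), -1.8727800465565365e-05)
white_pivot top []
white_pivot side []
white_bar top []
white_bar side [(array([247.2, 156. ]), 0.78)]
```

View pics/side1.png

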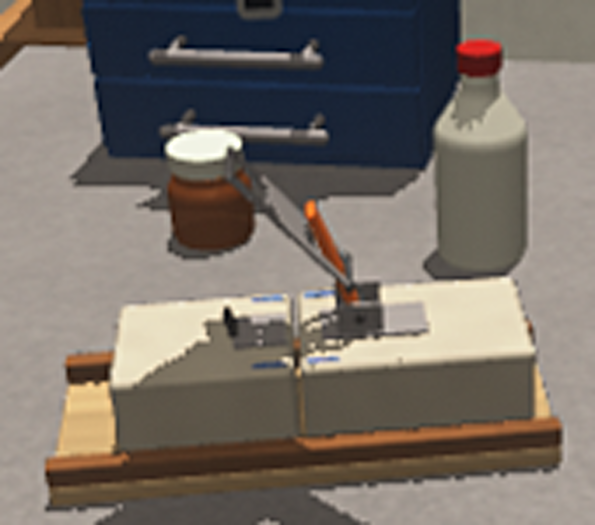

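The picture shows the shut fingertip at about crop (258,5), above the strap. The strap is still up with its bar at (232,150), and the lever leans to (312,205). Now I'll press down.

```bash
python3 -m inch '[[1,0,0,0.005,0],[1,0,0,0.015,0],[1,0,0,0.025,0],[1,0,0,0.035,0],[1,0,0,0.035,0]]'
python3 -c "
from h import *
print(where())"
python3 -m inch '[[1,0,0,0.005,0],[1,0,0,0.01,0],[1,0,0,0.015,0],[1,0,0,0.02,0],[1,0,0,0.02,0]]'
python3 - <<'E'
from h import *
np.set_printoptions(precision=4,suppress=True)
print(where())
C={n:ctrl.read_camera(n) for n in("top","side")}
for q in("white_pivot","white_bar"):
  for n,c in C.items(): print(q,n,[(np.round(d["at"],1),round(d["score"],2)) for d in ctrl.tip_of(q,c)[:2]])
E
```

```text
time: 3.25
eef_pos: [0.5495, -0.1936, 0.173]
tcp_rot: [0.992, 0.123, -0.003, -0.002]
contact_force: [-0.7, -0.0, -0.3]
opening: 0.002
finger_force: 0.0
(3.25, array([40.28997396, -3.0449773 , 94.02347681]), array([-0.70292458, -0.01714461, -0.32648149]), 0.0022920119851465087)
time: 3.67
eef_pos: [0.5508, -0.1942, 0.1555]
tcp_rot: [0.992, 0.124, -0.001, -0.001]
contact_force: [-0.9, -0.2, -0.7]
opening: -0.001
finger_force: 0.0
(3.6667, array([41.4064, -3.9716, 76.5114]), array([-0.9219, -0.2216, -0.7431]), -0.0013170913196525543)
white_pivot top []
white_pivot side [(array([281.4, 199.8]), 0.73)]
white_bar top []
white_bar side [(array([241.7, 153. ]), 0.8)]
```

```bash
python3 -m inch '[[1,0.004,-0.003,0.004,0],[1,0.004,-0.003,0.01,0],[1,0.004,-0.003,0.016,0],[1,0.004,-0.003,0.022,0],[1,0.004,-0.003,0.025,0]]'
python3 - <<'E'
from h import *
np.set_printoptions(precision=4,suppress=True)
print(where())
C={n:ctrl.read_camera(n) for n in("top","side")}
for q in("white_pivot","white_bar"):
  for n,c in C.items(): print(q,n,[(np.round(d["at"],1),round(d["score"],2)) for d in ctrl.tip_of(q,c)[:2]])
s=C["side"]
cv2.imwrite("pics/side2.png",cv2.resize(s["pixels"][110:260,180:350,::-1],None,fx=3.5,fy=3.5,interpolation=cv2.INTER_CUBIC))
E
```

```text
time: 4.38
eef_pos: [0.5538, -0.1902, 0.1302]
tcp_rot: [0.992, 0.124, -0.001, -0.001]
contact_force: [-0.4, 0.4, 0.1]
opening: -0.001
finger_force: 0.0
(4.3833, array([45.2822, -0.8517, 51.1659]), array([-0.3689,  0.3658,  0.0756]), -0.0009982256985783084)
white_pivot top []
white_pivot side [(array([283.5, 195.1]), 0.9)]
white_bar top []
white_bar side [(array([246. , 157.2]), 0.77), (array([156.2, 280.5]), 0.29)]
```

View pics/side2.png

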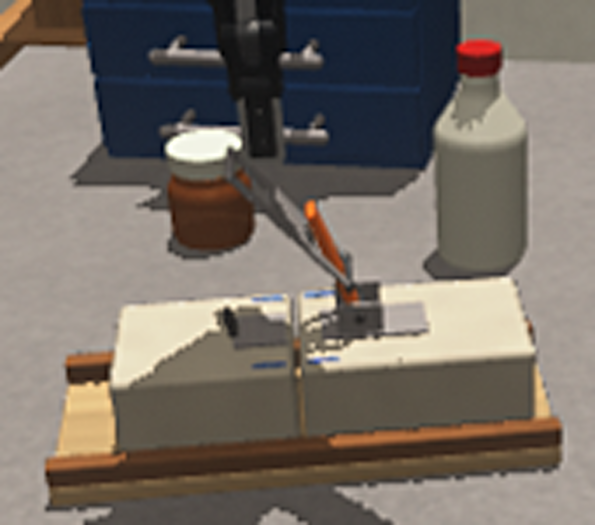

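```bash
python3 - <<'E'
from h import *
np.set_printoptions(precision=4,suppress=True)
c=ctrl.read_camera("side"); t=ctrl.read_camera("top")
print(where())
e=ctrl.get_state()["eef_pos"]; p=np.array(proj(c,e)); print("tip proj",p,(p-[180,110])*3.5)
for a in((262,150),(255,125),(290,215),(240,165),(330,245),(313,210)):
    u=(a[0]/3.5+180,a[1]/3.5+110); w=world(c,u); print(a,w,1000*Rm.T@(w-PIV))
cv2.imwrite("pics/top2.png",cv2.resize(t["pixels"][115:275,305:415,::-1],None,fx=3.7,fy=3.7,interpolation=cv2.INTER_CUBIC))
E
```

```text
(4.7833, array([46.1503, -1.7326, 53.401 ]), array([0.1931, 0.3354, 0.082 ]), 0.002135712365599895)
tip proj [256.5592 173.0672] [267.9571 220.7354]
(262, 150) [ 0.5525 -0.185   0.1763] [45.3113  4.5111 97.2874]
(255, 125) [ 0.553  -0.1783  0.193 ] [ 47.367   10.8763 113.9732]
(290, 215) [ 0.5419 -0.1896  0.1371] [33.9126  2.6966 58.0787]
(240, 165) [ 0.5696 -0.1989  0.1609] [ 58.4456 -13.1159  81.8601]
(330, 245) [ 0.5206 -0.1875  0.1212] [13.7254  9.9642 42.1696]
(313, 210) [ 0.5287 -0.1884  0.1412] [21.3518  7.0653 62.2266]
```

View pics/top2.png

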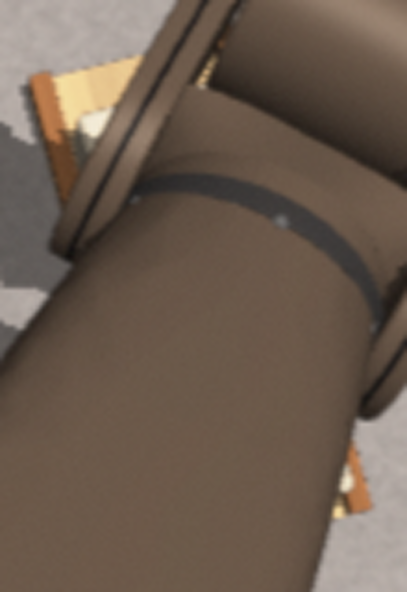

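```bash
python3 - <<'E'
from h import *
np.set_printoptions(precision=4,suppress=True)
c=ctrl.read_camera("side")
print(where(),ctrl.get_state()["qpos"],ctrl.get_state()["contact_force"])
cv2.imwrite("pics/side3.png",cv2.resize(c["pixels"][110:210,210:310,::-1],None,fx=6,fy=6,interpolation=cv2.INTER_CUBIC))
E
```

```text
(4.8333, array([46.1082, -1.6981, 53.3569]), array([ 0.0916,  0.5963, -0.2983]), -0.00017457518830532628) [-0.5041  0.1494  1.8513 -0.      1.1401  0.819 ] [ 0.0916  0.5963 -0.2983]
```

View pics/side3.png

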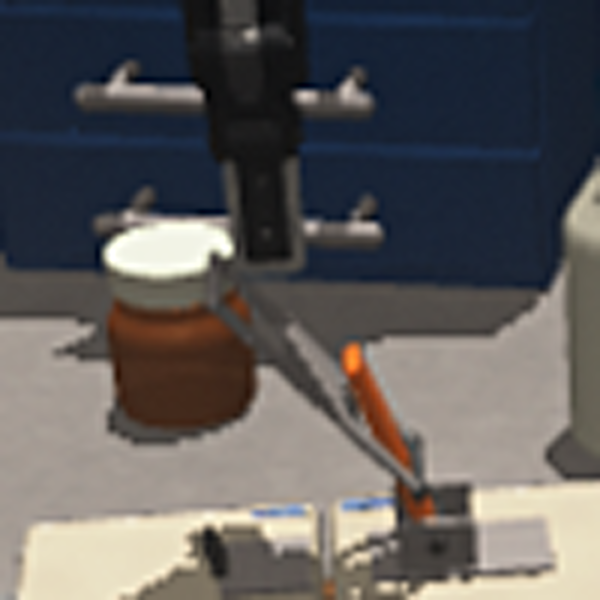

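The tip shows at crop (262,268), about 40 mm above where the reported pose puts it, and clear of the strap. I'll measure that offset from depth.

```bash
python3 - <<'E'
from h import *
np.set_printoptions(precision=1,suppress=True)
c=ctrl.read_camera("side")
print(where()[1])
for v in range(136,180,2):
    u=254; w=world(c,(u,v),d=c["depth"][v,u]); print(v,c["pixels"][v,u],1000*Rm.T@(w-PIV))
E
```

```text
[46.1 -1.7 53.3]
136 [21 21 21] [ 43.4  17.1 134.5]
138 [24 23 23] [ 44.   10.3 128.1]
140 [29 28 28] [ 44.6   3.8 121.8]
142 [25 24 25] [ 44.6  12.5 121.5]
144 [25 24 24] [ 45.   11.9 117.5]
146 [27 27 26] [ 45.4  10.5 113.1]
148 [52 50 49] [ 46.    3.9 106.5]
150 [26 25 25] [ 46.1  11.3 105.8]
152 [21 21 21] [ 46.5  10.2 101.5]
154 [71 68 63] [47.1  4.6 95.2]
156 [56 59 64] [  62.3 -383.1  -79.4]
158 [84 78 74] [  62.2 -367.2  -78.3]
160 [71 66 63] [ 48.9 -13.1  75.4]
162 [65 61 58] [  62.4 -344.2  -79.8]
164 [82 77 72] [  62.5 -332.1  -80. ]
166 [79 74 70] [49.  13.1 75.2]
168 [69 65 62] [49.2 18.1 73.6]
170 [66 62 59] [  62.4 -290.7  -77.9]
172 [179 170 162] [  62.4 -277.5  -77.3]
174 [168 159 152] [  62.4 -265.8  -77.2]
176 [167 157 150] [  62.6 -258.   -79. ]
178 [161 152 145] [  62.6 -244.4  -77.9]
```

Depth puts the visible tip at local z ≈ 94 mm against the reported 53 mm. I'll go down in small steps, guided by the camera and the contact force.

```bash
python3 -m inch '[[1,0,0,0.005,0],[1,0,0,0.01,0],[1,0,0,0.015,0],[1,0,0,0.015,0]]'
cat >> h.py <<'E'
def tips(c):
    """visible finger: lowest dark point of the column cloud near the tool axis, local mm"""
    x=where()[1]; out=[]
    D=c["depth"]
    v,u=np.mgrid[90:230,200:330]; ray=np.stack([(u-c["cx"])/c["fx"],(v-c["cy"])/c["fy"],np.ones(u.shape)],-1)*D[90:230,200:330,None]
    P=1000*((ray.reshape(-1,3)@rot(c).T+c["xyz"]-PIV)@Rm); col=c["pixels"][90:230,200:330].reshape(-1,3)
    m=(abs(P[:,0]-x[0])<5)&(abs(P[:,1])<18)&(col.max(1)<50)&(P[:,2]>0)
    q=P[m]; return q[np.argsort(q[:,2])[:4]]
E
python3 - <<'E'
from h import *
np.set_printoptions(precision=1,suppress=True)
c=ctrl.read_camera("side"); print(where(),tips(c),[(np.round(d["at"],1),round(d["score"],2)) for d in ctrl.tip_of("white_bar",c)[:2]])
E
```

```text
time: 5.22
eef_pos: [0.5535, -0.1901, 0.115]
tcp_rot: [0.992, 0.124, -0.001, -0.001]
contact_force: [-0.9, 0.5, -0.3]
opening: -0.002
finger_force: 0.0
(5.2667, array([45.3, -0.9, 36.5]), array([ 0.6, -0.2, -0.4]), 0.001315807212345224) [[46.7  5.1 79.5]
 [48.5  5.1 79.6]
 [50.1 11.6 82.7]
 [46.4  9.7 83.5]] [(array([242.9, 155.5]), 0.59)]
```

```bash
python3 -m inch '[[1,-0.004,0,0,0],[1,-0.004,0,0.004,0],[1,-0.004,0,0.008,0],[1,-0.004,0,0.012,0],[1,-0.004,0,0.012,0]]'
python3 - <<'E'
from h import *
np.set_printoptions(precision=1,suppress=True)
c=ctrl.read_camera("side"); print(where(),tips(c),[(np.round(d["at"],1),round(d["score"],2)) for d in ctrl.tip_of("white_bar",c)[:2]])
E
```

```text
time: 5.73
eef_pos: [0.55, -0.1913, 0.1038]
tcp_rot: [0.992, 0.124, -0.001, -0.001]
contact_force: [0.5, 0.1, 0.3]
opening: 0.003
finger_force: 0.0
(5.7833, array([41.4, -1. , 25. ]), array([ 0. , -0.5, -0.3]), 0.0032095786924248183) [[36.6  4.1 68.1]
 [42.   9.8 71.2]
 [40.1 10.4 71.3]
 [38.2 11.4 71.7]] [(array([239.7, 166.4]), 0.79), (array([282.8, 197.7]), 0.26)]
```

The strap is giving way: the bar moved from (243,156) to (240,166). Pressing on.

```bash
python3 -m inch '[[1,0,0,0.004,0],[1,0,0,0.008,0],[1,0,0,0.012,0],[1,0,0,0.015,0],[1,0,0,0.015,0]]'
python3 - <<'E'
from h import *
np.set_printoptions(precision=1,suppress=True)
c=ctrl.read_camera("side"); print(where(),tips(c),[(np.round(d["at"],1),round(d["score"],2)) for d in ctrl.tip_of("white_bar",c)[:2]])
cv2.imwrite("pics/side4.png",cv2.resize(c["pixels"][110:230,200:320,::-1],None,fx=5,fy=5,interpolation=cv2.INTER_CUBIC))
E
```

```text
time: 6.25
eef_pos: [0.55, -0.1913, 0.0887]
tcp_rot: [0.992, 0.124, -0.001, -0.001]
contact_force: [0.1, 0.0, 0.3]
opening: -0.001
finger_force: 0.0
(6.3, array([41.5, -1.1, 10.2]), array([-0.3, -0.4, -0.1]), 0.0003321897172648424) [[41.5  7.2 55.5]
 [37.7  8.4 55.8]
 [39.5  9.8 56.6]
 [43.2 10.2 57.1]] [(array([236.8, 202.8]), 0.69)]
```

View pics/side4.png

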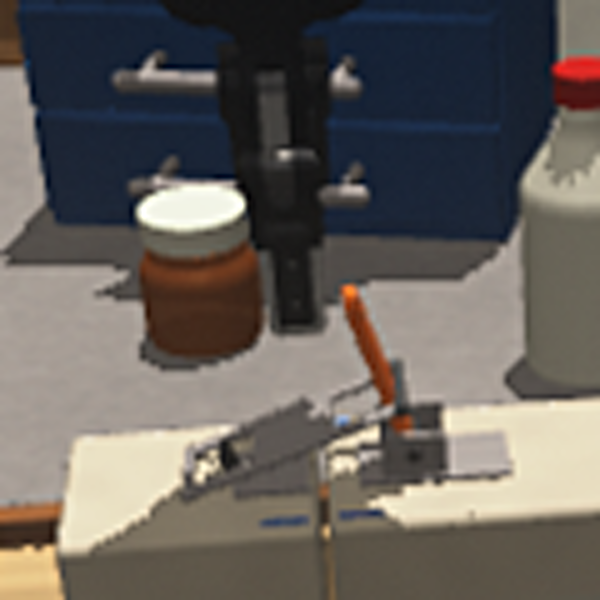

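The strap is down. Its bar at crop (190,465) lies beyond the keeper at (235,455), and the tip at (297,330) is beside the lever end at (350,290). The true tip height is about 43 mm above the reported one. Now I'll throw the lever.

```bash
python3 -m inch '[[1,-0.007,0,0,0],[1,-0.014,0,0,0],[1,-0.021,0,0,0],[1,-0.027,0,0,0],[1,-0.027,0,0,0]]'
python3 -m inch '[[1,-0.007,0,0,0],[1,-0.014,0,0,0],[1,-0.02,0,0.001,0],[1,-0.02,0,0.001,0]]'
python3 - <<'E'
from h import *
np.set_printoptions(precision=1,suppress=True)
c=ctrl.read_camera("side"); print(where(),tips(c),[(np.round(d["at"],1),round(d["score"],2)) for d in ctrl.tip_of("white_bar",c)[:2]])
cv2.imwrite("pics/side5.png",cv2.resize(c["pixels"][110:230,220:340,::-1],None,fx=5,fy=5,interpolation=cv2.INTER_CUBIC))
E
```

```text
time: 6.77
eef_pos: [0.5233, -0.1986, 0.0901]
tcp_rot: [0.992, 0.123, -0.0, 0.0]
contact_force: [0.1, 0.1, 0.1]
opening: -0.0
finger_force: 0.0
time: 7.1
eef_pos: [0.5038, -0.2033, 0.0886]
tcp_rot: [0.992, 0.123, -0.001, -0.0]
contact_force: [-0.2, 0.7, 0.1]
opening: -0.002
finger_force: 0.0
(7.15, array([-6. , -1.3,  9.7]), array([0.5, 0. , 0.6]), 0.001196670765149365) [[-8.9 17.5 20.7]
 [-9.1 15.2 21.7]
 [-3.8  4.5 52.9]
 [-9.4  5.7 53. ]] [(array([242.7, 202.6]), 0.72)]
```

View pics/side5.png

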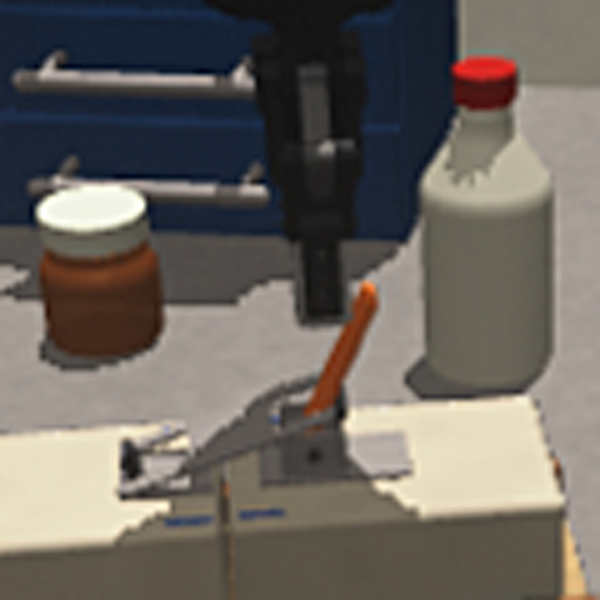

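```bash
python3 - <<'E'
from h import *
np.set_printoptions(precision=0,suppress=True)
c=ctrl.read_camera("side")
L=lambda l:(np.array(proj(c,PIV+Rm@np.array(l)/1000))-[220,110])*5
for n,l in dict(barN=(76,20,-9),barC=(76,0,-9),barF=(76,-20,-9),keepfoot=(73,0,-12),keeptop=(77,0,2),keepN=(77,7,2),keepF=(77,-7,2)).items(): print(n,L(l))
np.set_printoptions(precision=1,suppress=True)
for a in((128,460),(125,490),(150,490),(180,433),(150,440),(150,470)):
    v=(a[0]/5+220,a[1]/5+110); print(a,c["pixels"][int(v[1]),int(v[0])],1000*Rm.T@(world(c,v,d=c["depth"][int(v[1]),int(v[0])])-PIV))
cv2.imwrite("pics/side6.png",cv2.resize(c["pixels"][180:220,235:290,::-1],None,fx=14,fy=14,interpolation=cv2.INTER_CUBIC))
E
```

```text
barN [121. 491.]
barC [121. 466.]
barF [122. 441.]
keepfoot [130. 472.]
keeptop [116. 441.]
keepN [115. 450.]
keepF [116. 433.]
(128, 460) [26 24 23] [72.6  7.5 -2.5]
(125, 490) [123 115 112] [74.1 21.5 -7.7]
(150, 490) [69 63 61] [ 64.8  18.9 -10. ]
(180, 433) [119 110 104] [ 52.3 -11.5  -2.7]
(150, 440) [110 103 101] [ 64.5 -13.1  -5.8]
(150, 470) [185 174 167] [64.4 11.2 -5.5]
```

View pics/side6.png

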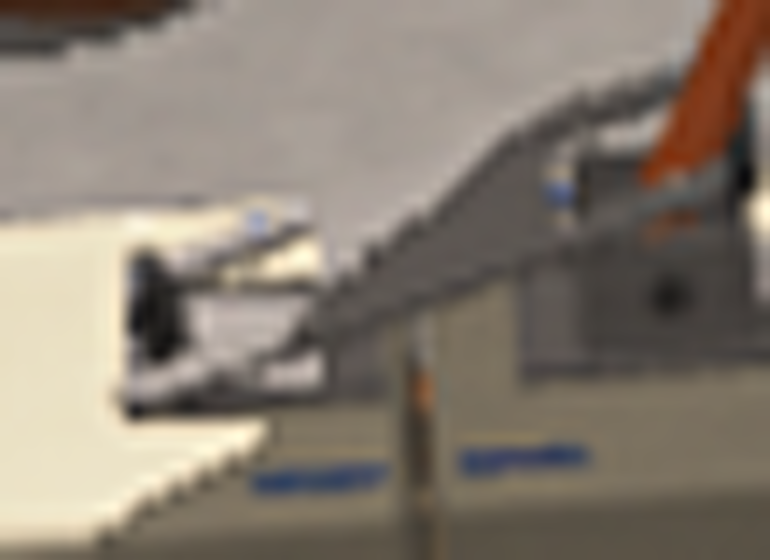

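The bar runs from crop (130,255) to (130,400), just beyond the dark keeper at (150,310), so it is hooked. Swinging the lever on down.

```bash
python3 -m inch '[[1,-0.007,0,0.003,0],[1,-0.015,0,0.007,0],[1,-0.021,0,0.012,0],[1,-0.027,0,0.018,0],[1,-0.027,0,0.018,0]]'
python3 -m inch '[[1,-0.004,0,0.007,0],[1,-0.008,0,0.014,0],[1,-0.01,0,0.02,0],[1,-0.011,0,0.025,0],[1,-0.011,0,0.025,0]]'
python3 - <<'E'
from h import *
np.set_printoptions(precision=1,suppress=True)
c=ctrl.read_camera("side"); print(where(),tips(c),[(np.round(d["at"],1),round(d["score"],2)) for d in ctrl.tip_of("white_bar",c)[:2]])
E
```

```text
time: 7.67
eef_pos: [0.4771, -0.2097, 0.0693]
tcp_rot: [0.992, 0.123, -0.001, -0.001]
contact_force: [1.5, -0.3, 0.3]
opening: 0.002
finger_force: 0.1
time: 8.08
eef_pos: [0.4674, -0.2122, 0.0449]
tcp_rot: [0.992, 0.124, -0.001, -0.001]
contact_force: [-0.0, -0.3, -0.2]
opening: 0.001
finger_force: 0.0
(8.1333, array([-43.6,  -1.2, -33.9]), array([-0.1, -0.2,  0.2]), -0.003146671148424315) [[-46.7   2.4   7.3]
 [-42.6   4.    8.5]
 [-40.5   6.    9.8]
 [-46.2   9.2  13.3]] [(array([244.6, 204.1]), 0.58)]
```

```bash
python3 -m inch '[[1,0,0,0.002,0],[1,0,0,0.004,0],[1,0,0,0.005,0],[1,0,0,0.006,0],[1,0,0,0.006,0]]'
python3 -m inch '[[1,0,0,-0.03,0],[1,0,0,-0.07,0],[1,0,0,-0.11,0],[1,0,0,-0.15,0],[1,0,0,-0.15,0]]'
python3 -m inch '[[1,0,0.04,0,0],[1,0,0.08,0,0],[1,0,0.12,0,0],[1,0,0.16,0,0],[1,0,0.2,0,0]]'
cat > v.py <<'E'
from h import *
np.set_printoptions(precision=1,suppress=True)
for n in("top","side"):
    c=ctrl.read_camera(n); v,u=np.mgrid[0:480,0:640]
    ray=np.stack([(u-c["cx"])/c["fx"],(v-c["cy"])/c["fy"],np.ones(u.shape)],-1)*c["depth"][...,None]
    P=1000*((ray.reshape(-1,3)@rot(c).T+c["xyz"]-PIV)@Rm); h=cv2.cvtColor(c["pixels"],cv2.COLOR_RGB2HSV).reshape(-1,3)
    I=(abs(P[:,1])<44)&(P[:,2]>-8)&(P[:,2]<120)&(P[:,0]>-100)&(P[:,0]<130)
    o=I&(h[:,1]>170)&(h[:,2]>90)&(h[:,0]<15)
    if o.any(): print(n,"orange",o.sum(),P[o].min(0),P[o].max(0),np.median(P[o],0))
    g=I&~o&(abs(P[:,0]-45)<45); print("max z near strap",np.percentile(P[g][:,2],[5,50,95]))
    T=(abs(P[:,2]+12)<4)&(abs(P[:,1])<45)&(abs(P[:,0])<150); print("top x range",P[T][:,0].min(),P[T][:,0].max())
    for q in("white_bar","white_keeper","white_pivot","clay_bar"): print(q,[(np.round(d["at"],1),round(d["score"],2)) for d in ctrl.tip_of(q,c)[:3]])
print(where())
E
python3 v.py
```

```text
time: 8.6
eef_pos: [0.4683, -0.2128, 0.0439]
tcp_rot: [0.992, 0.124, -0.001, -0.0]
contact_force: [-9.6, 3.8, 23.2]
opening: 0.003
finger_force: 11.2
time: 9.02
eef_pos: [0.4728, -0.2155, 0.1999]
tcp_rot: [0.992, 0.124, 0.006, 0.006]
contact_force: [0.3, -0.4, 1.2]
opening: 0.002
finger_force: 0.0
time: 9.43
eef_pos: [0.5176, -0.408, 0.1891]
tcp_rot: [0.992, 0.124, -0.0, -0.0]
contact_force: [0.7, -0.5, 0.6]
opening: -0.002
finger_force: 0.0
top orange 257 [-65.6 -11.   -7.6] [-2.7  8.7  9.3] [-34.1   0.1   5.3]
max z near strap [-7.5 -4.1  4. ]
top x range -95.88427590434242 133.86599306187614
white_bar [(array([355.4, 173.9]), 0.63)]
white_keeper [(array([357.4, 172.5]), 0.91), (array([150.5, 323. ]), 0.72)]
white_pivot [(array([367.6, 202.5]), 0.57)]
clay_bar [(array([158.5, 153.3]), 0.93)]
side orange 155 [-63.9  -5.6  -1. ] [-1.1 16.   8.6] [-34.1   6.2   5. ]
max z near strap [-7.3 -3.9  6.8]
top x range -93.87889787607587 135.36486018468082
white_bar [(array([245.6, 207.9]), 0.58)]
white_keeper [(array([404.4, 401.6]), 0.76), (array([400.6, 173.8]), 0.72), (array([246.8, 204. ]), 0.65)]
white_pivot [(array([283. , 196.7]), 0.61)]
clay_bar [(array([159.6, 281.8]), 0.64)]
(9.9333, array([ -42.6, -200.4,  111.5]), array([ 0.3,  0.2, -0.2]), 0.004890474527416224)
```

```bash
cat >> v.py <<'E'
    # slope
c=ctrl.read_camera("top"); v,u=np.mgrid[0:480,0:640]
ray=np.stack([(u-c["cx"])/c["fx"],(v-c["cy"])/c["fy"],np.ones(u.shape)],-1)*c["depth"][...,None]
P=1000*((ray.reshape(-1,3)@rot(c).T+c["xyz"]-PIV)@Rm); h=cv2.cvtColor(c["pixels"],cv2.COLOR_RGB2HSV).reshape(-1,3)
o=(abs(P[:,1])<7)&(P[:,2]>0)&(P[:,2]<40)&(P[:,0]>-64)&(P[:,0]<-4)&(h[:,1]>170)&(h[:,0]<15)
print("slope",np.polyfit(P[o][:,0],P[o][:,2],1),o.sum())
E
python3 v.py | tail -1
```

```text
slope [0.  5.6] 221
```

The lever is flat (slope 0), the two blocks measure 230 mm together so the gap is shut, and the clay bar is where it was.

```bash
python3 -c "
from plant import ctrl
print(ctrl.sign_off())"
```

```text
the job is handed in; nothing more can be done
None
```

The white mould is shut: its strap bar is hooked behind the keeper and the orange lever lies flat. The terracotta latch was left as it was, and the job was handed in at about 10 s with the arm clear.

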